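# Throw the empty spray can into the lever-lid waste bin

## Task

Throw away the empty spray can that is lying on the bench, using the steel waste bin: put the can crosswise in the bin's sloping loading tray so that it rests against the closed lid, press the lever at the side of the bin right down and keep it down until the can has rolled in and dropped to the bottom, then ease the lever back up so that the lid comes down shut without slamming. Do not knock over or shift the other things on the bench.

Things in the scene. Friction and masses are not known exactly. Their poses are not given: they have to be found in the camera images.
- empty_can: The empty spray can: white cylinder 53 mm across, straight part 130 mm long, 161 mm over all, bare-metal shoulder and small white spray button at one end, no cap; about 0.1 kg. The only can lying on its side; it rolls. Origin: on its axis, mid straight part, 26.5 mm above the bench as it lies. x runs along the can to the button.
- bin: Waste bin, fixed: grey sheet-steel box 280 mm (x) by 250 mm (y), 255 mm high, walls 3 mm. Origin: centre of its underside at bench level, z up, front is -x. The front half of its top, x -140 to 0 mm, is the loading tray; the lid covers the rest. Inside floor 12 mm up. The lever is on the -y side.
- tray (a point): Point on the tray's surface at x -65, y 0, z 184 mm of the bin's frame (axes as the bin's). The bare steel tray falls to +x at 16 degrees, from z 205 at its front edge to z 165 at x 0, between cheeks 244 mm apart and 27 to 37 mm high. A can laid across it (along y) here has its axis 27.5 mm above this point; let go, it rolls to the lid by itself (axis then near x -28, z 201).
- bin_lid (a joint): Angle of the lid in rad: 0 shut, about 1.0 fully raised (lever right down). The lid is hinged on its rear edge (x 130, z 255 mm of the bin's frame) and swings up and back. A rod links it to the lever; it turns about 2.4 times as far. If the lever is let go suddenly the lid slams. From about 0.4 rad a can passes under it.
- lid_lever: The lid lever: a steel bar along the bin's -y side. Origin: its pivot, x 20, y -143, z 200 mm of the bin's frame. At rest the bar rises forward (-x) at 14 degrees to a paddle 165 mm from the pivot; pressed, it turns down 24 degrees to its stop. A spring and the lid's weight bring it back up, following the hand.
- paddle (a point): Centre of the top of the lever's paddle, a plate 55 mm (along the lever) by 76 mm (along y) with ribbed black rubber, 58 mm out from the bin's wall; at rest at x -138, y -183, z 248 mm of the bin's frame, sloping 14 degrees. It goes almost straight down, 69 mm to the stop; this takes about 8 to 11 N all the way.
- full_can_a: Bystander: a full spray can standing upright, 53 mm diameter, 188 mm high with its grey cap. Origin: centre of its base.
- full_can_b: Bystander: a second full spray can like the first, standing upright, 53 mm diameter, 188 mm high. Origin: centre of its base.
- tape_roll: Bystander: a brown roll of parcel tape lying flat, 100 mm diameter, 48 mm high. Origin: centre of its underside.
- spanner: Bystander: a steel spanner 180 mm long, 38 mm wide, 8 mm thick, lying flat. Origin: middle of its underside, x along it.
- screwdriver: Bystander: a black-handled screwdriver 220 mm long, 26 mm thick, lying. Origin: bench level under its middle, x along it to the tip.
- hammer: Bystander: a wooden-handled hammer 280 mm long, lying; head 90 mm across, 26 mm thick, at its +x end. Origin: bench level under its middle.
- bit_tin: Bystander: an open tin full of drill bits, 84 mm diameter, 110 mm high, the bits reaching to about 145 mm. Origin: centre of its base.
- lid_edge (a point): Middle of the outer face of the lid's front apron, a plate 236 mm wide and 46 mm high that closes the lower end of the tray and stops the can; shut: at x -1, z 213 mm of the bin's frame. The apron hangs from here 43 mm down to 4 mm above the tray. The lid is bare metal, 0.6 kg.
Mind the look-alikes: they are no part of the job. What is shaped like the empty_can but green is not meant.

How it is judged (in metres and radians):
On the way, in this order (a step that is already met when the one before it is completed fails the run):
1. the can lies across the loading tray against the shut lid, let go of and still (x of empty_can in the frame of bin between -0.06 and -0.005 m and y of empty_can in the frame of bin between -0.09 and 0.09 m and z of empty_can in the frame of bin between 0.18 and 0.23 m and angle between the x axis of empty_can and the y axis of bin, either way round below 0.4 rad and contact force between the fingers and empty_can below 0.05 N and linear speed of empty_can below 0.03 m/s and value of joint bin_lid below 0.06 rad), for 0.2 s.
2. the lever is pressed right down by the robot, the lid held up, while the can has dropped into the bin (value of joint bin_lid above 0.8 rad and contact force between any of the fingers, the arm and lid_lever above 1 N and z of empty_can in the frame of bin below 0.14 m), for 0.2 s.
At the end, for the whole second after the job is handed in: The empty can lies at rest inside the bin (its middle lower than 140 mm above the bench) and the lid is shut (within 0.06 rad) (x of empty_can in the frame of bin between -0.14 and 0.14 m and y of empty_can in the frame of bin between -0.125 and 0.125 m and z of empty_can in the frame of bin between 0 and 0.14 m and linear speed of empty_can below 0.05 m/s and value of joint bin_lid below 0.06 rad); the robot touches nothing.
It fails at once if the lid slams: it falls faster than 3 rad/s (velocity of joint bin_lid below -3 rad/s).
It fails at once if another can or the tin is knocked over (angle between any of full_can_a, full_can_b, bit_tin's own z axis and vertical above 0.4 rad).
It fails at once if one of the other things is shifted by more than 40 mm (distance of any of full_can_a, full_can_b, tape_roll, spanner, screwdriver, hammer, bit_tin from where it was at the start of the episode above 0.04 m).
It also fails if it takes over 61 s, if anything falls off the work surface, if the arm or the gripper's body presses on something with over 40 N, if the wrist force passes 120 N, or if a joint passes its speed limit or range.

## Robot

A 6-joint arm with a two-finger parallel gripper is mounted at the origin on the work surface. World frame = base frame: x ahead of the robot, y to its left, z up, the work surface at z = 0. Lengths are in m, angles in degrees, forces in N, time in s.
With the tool pointing down it reaches from about 0.375 to 0.9 m from the base axis. Payload 3.1 kg.
Tool frame: the origin (TCP) lies between the finger pads; the fingertips stand 11 mm ahead of it and the grasp point (between the pads) lies 8 mm behind it; z points along the fingers, y is the direction in which the jaws open and shut (so a half turn about z gives the same grasp; the last joint's range is limited). The gripper opens to 87 mm and grips with 3 to 60 N. Pads are 19 mm wide; open, the fingers measure 117 mm over their backs; the gripper's body (75 mm by 190 mm) begins 51 mm behind the grasp point.
Start: joints at [57.439, 30.224, 82.088, -0, 67.689, -10.227], TCP at [0.237, 0.578, 0.234] pointing down, gripper open.
Joint ranges: [-176.69, 176.69], [-43.24, 126.21], [12.49, 139.97], [-82, 262], [0, 151.66], [-163.58, 163.58]. Speed limits (degrees/s): [159.86, 159.86, 180, 180, 180, 180].

## Interface

Orientations are given as a 3x3 rotation matrix whose columns are the frame's x, y, z axes.
In Python, from rig import bot, vision gives the robot as it stands. The module is installed in compiled form; this text tells all that it offers.
- The arm moves only by the tool jog_arm, never from a script. Its argument "rows" is a list of rows, each an object with "dp": the shift along the tool's x, y, z in mm, a list of three; "turn": the turn, a rotation vector about the tool's x, y, z in degrees, a list of three; "grip": the opening, from 0 (shut) to 1 (fully open). A call has 1 to 10 rows; each row is the pose to reach, as a shift and turn from the pose commanded when the call began, along the tool's axes at that moment; what a row does not reach only later rows make up. A row lasts 1/10 s, in which the tool goes at most 50 mm and 8.59 degrees, less where a joint would pass 70% of its speed; a pose out of reach is approached as far as the arm can. A call with a gripper value outside its range is refused whole. The fingers move at their own pace and stop on an object; the grip force is fixed at half the most. Time passes only in rows, so rows that repeat a pose let the fingers close. It gives the time, the measured TCP pose, the force and the opening at its end, in the units of the state.
- bot.read_state(): the state, without advancing time (a new reading comes with each control period).
- vision.capture(name): name is "scene" or "top"; returns (picture, depth): 480x640x3 uint8, red, green, blue; 480x640 float32, m along the optical axis (not along the pixel's ray), 0 where there is no reading.
- vision.camera_info(name): a dict with "vertical_fov" (degrees; the focal length in pixels is half the picture's height over the tangent of half this angle, whatever the lens; pixels are square), "cx", "cy" (the principal point, pixels), "position" and "rotation" of the camera in the world. Camera axes: x right, y down, z forward; pixel columns grow to the right and rows downward; lengths in m; the calibration is good to about 2 mm. A picture is of the moment at which its call begins. camera_info takes no time and is no camera call.
- bot.hand_in(): hands the job in, once; it reports no verdict.
The state is a dict: "time_s": time; "joint_positions": joint angles; "qvel": joint speeds; "tau": joint torques, N m; "position": TCP position; "tcp_rot": TCP orientation; "force": force on the tool from outside, world axes, zero at the start; "moment": the same for the moment, N m; "opening": opening from 0.0 (shut) to 1.0 (fully open).
Only numpy, scipy, OpenCV 4.12 (cv2) and the standard library are available. Lean on these libraries where they do the work, as an engineer would, in place of code of your own. Each camera call takes 0.05 s, during which the arm holds its last target.

## Working session

There is one attempt and no reset: what is moved stays moved. The work goes in short steps, Python scripts to look and compute and a tool call to move; the robot and the scene stay as the last step left them, time stands still between calls to the robot, and variables do not carry over. Pictures are saved under pics/ and viewed, and the job is handed in when it is done.

Besides the shell and the picture viewer there is one more tool, called after ">>>" as a command line: name --argument value ..., lists and objects as JSON in quotes. jog_arm: Moves the arm, as the interface text tells. Its arguments: {"type":"object","properties":{"rows":{"type":"array"}},"required":["rows"]}

```bash
mkdir -p pics; python3 - <<'E'
from rig import bot, vision
import cv2, numpy as np
for n in ["scene","top"]:
    p,d=vision.capture(n); cv2.imwrite(f"pics/{n}0.png",p[:,:,::-1]); np.savez(f"{n}0.npz",p=p,d=d)
    print(n,vision.camera_info(n), (d>0).mean())
print(bot.read_state())
E
```

```text
scene {'vertical_fov': 55.432252034247085, 'cx': 319.4637475153462, 'cy': 242.19049019294866, 'position': array([ 1.01562519, -0.77507298,  1.13886285]), 'rotation': array([[ 0.83250864,  0.41663535, -0.36516347],
       [ 0.55392911, -0.6373865 ,  0.53563139],
       [-0.0095873 , -0.64819244, -0.76141621]])} 0.9959114583333334
top {'vertical_fov': 52.077618681514025, 'cx': 318.02112705252114, 'cy': 236.650199403084, 'position': array([ 0.2932309 , -0.12682444,  1.43921872]), 'rotation': array([[ 0.00933456, -0.98173227,  0.19003847],
       [-0.99989256, -0.0070159 ,  0.01287015],
       [-0.01130176, -0.19013819, -0.98169228]])} 0.9958138020833334
{'time_s': 0.1, 'joint_positions': array([ 5.74382806e+01,  3.02731725e+01,  8.21495408e+01,  6.18972046e-04,
        6.76884433e+01, -1.02284356e+01]), 'qvel': array([-0.01085206,  0.01843358, -0.14499395, -0.08619439,  0.03678858,
        0.20121026]), 'tau': array([-4.51093265e-04, -4.40988421e+01, -1.77149910e+01,  6.34901575e-02,
        5.33980213e-02, -2.52975599e-05]), 'position': array([0.23712927, 0.57758058, 0.23267171]), 'tcp_rot': array([[-9.24987383e-01,  3.79996360e-01, -1.05257158e-03],
       [ 3.79997652e-01,  9.24986015e-01, -1.62971594e-03],
       [ 3.54327868e-04, -1.90744141e-03, -9.99998118e-01]]), 'force': array([-0.34614151,  0.22957393,  0.40707974]), 'moment': array([-0.0212784 , -0.00446389,  0.01459877]), 'opening': 1.0019588164818258}
```

View pics/scene0.png

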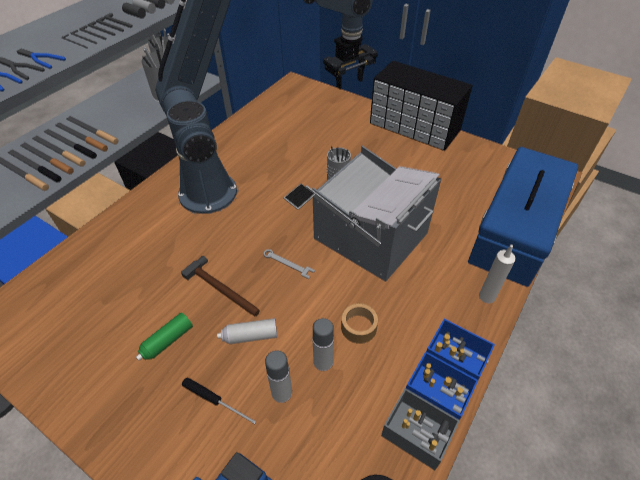

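View pics/top0.png

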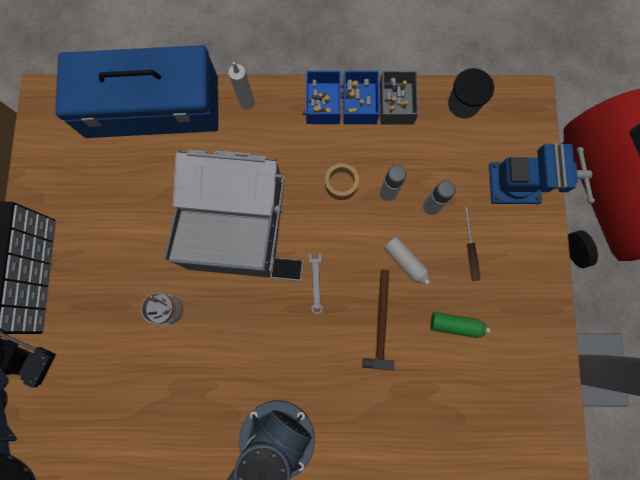

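The white can lies at top (407,260) with its button at (426,282), and at scene (248,331). The bin is at top (225,212), and its black paddle is at (287,269). The gripper is parked at the far left.

```bash
cat > h.py <<'E'
import numpy as np, cv2
from rig import bot, vision
def cloud(n,d):
    c=vision.camera_info(n); f=240/np.tan(np.radians(c['vertical_fov'])/2)
    v,u=np.mgrid[:480,:640]
    P=np.stack([(u-c['cx'])/f*d,(v-c['cy'])/f*d,d],-1)
    return P@c['rotation'].T+c['position']
def proj(n,X):
    c=vision.camera_info(n); f=240/np.tan(np.radians(c['vertical_fov'])/2)
    q=(np.atleast_2d(X)-c['position'])@c['rotation']
    return np.c_[q[:,0]/q[:,2]*f+c['cx'],q[:,1]/q[:,2]*f+c['cy']]
E
python3 - <<'E'
from h import *
np.set_printoptions(precision=4,suppress=True)
for n,(u0,v0,u1,v1) in {"top":(375,230,435,290),"scene":(212,312,282,350)}.items():
    z=np.load(n+"0.npz"); P=cloud(n,z['d']); p=z['p'].astype(int)
    hsv=cv2.cvtColor(z['p'],cv2.COLOR_RGB2HSV)
    m=np.zeros((480,640),bool); m[v0:v1,u0:u1]=1
    m&=(hsv[...,1]<60)&(P[...,2]>0.012)&(z['d']>0)
    Q=P[m]; print(n,m.sum(),"zmax",np.percentile(Q[:,2],[50,95,99]))
    (c,s,a)=cv2.minAreaRect(Q[:,:2].astype(np.float32)*1000); print(c,s,a)
    top=Q[Q[:,2]>np.percentile(Q[:,2],95)-.012]; 
    mu=top[:,:2].mean(0); w,V=np.linalg.eigh(np.cov(top[:,:2].T)); print("ridge",mu,V[:,1],np.degrees(np.arctan2(V[1,1],V[0,1])), np.percentile((top[:,:2]-mu)@V[:,1],[1,99]))
    print("bench z",np.median(P[350:380,250:300,2]) if n=="top" else "")
# bin
for n in ["top","scene"]:
    z=np.load(n+"0.npz"); P=cloud(n,z['d']); hsv=cv2.cvtColor(z['p'],cv2.COLOR_RGB2HSV)
    x=P[...,0];y=P[...,1]
    pts={"top":[(287,269),(274,262),(272,276),(301,278),(302,260),(180,153),(276,160),(175,212),(270,215),(168,262),(266,273),(220,240),(220,185),(160,308)],"scene":[(299,196),(363,151),(438,179),(315,209),(379,242)]}[n]
    for u,v in pts: print(n,(u,v),P[v,u],hsv[v,u])
E
```

```text
top 914 zmax [0.049 0.056 0.058]
(492.6436462402344, -369.5183410644531) (158.37632751464844, 49.87830352783203) 41.714019775390625
ridge [ 0.4995 -0.3639] [-0.7411 -0.6714] -137.82128726120658 [-0.0691  0.0706]
bench z 0.0007915019498566656
scene 1023 zmax [0.0472 0.0544 0.0559]
(495.44189453125, -372.32061767578125) (159.85166931152344, 53.27544021606445) 42.66294860839844
ridge [ 0.5043 -0.3675] [-0.7461 -0.6658] -138.25681794090173 [-0.0685  0.071 ]
bench z 
top (287, 269) [ 0.4427 -0.0363  0.2492] [105  20  25]
top (274, 262) [ 0.4597 -0.0041  0.2492] [90  9 27]
top (272, 276) [ 0.4251 -0.0004  0.2508] [90 13 40]
top (301, 278) [ 0.4205 -0.0711  0.2541] [  8  48 118]
top (302, 260) [ 0.4667 -0.0721  0.2384] [ 13  26 118]
top (180, 153) [0.7367 0.2421 0.256 ] [126   9 145]
top (276, 160) [ 0.7223 -0.0021  0.2475] [ 12 128 102]
top (175, 212) [0.5938 0.2599 0.2082] [105  20 100]
top (270, 215) [0.6334 0.0356 0.016 ] [110  20 113]
top (168, 262) [0.4915 0.3347 0.0045] [ 13 135 119]
top (266, 273) [0.4486 0.031  0.1117] [102  31  41]
top (220, 240) [ 0.2932 -0.1268  1.4392] [113   8 130]
top (220, 185) [0.6581 0.1401 0.2378] [132   9 146]
top (160, 308) [0.3534 0.325  0.0767] [120   8 130]
scene (299, 196) [ 0.4453 -0.0371  0.2468] [60  8 31]
scene (363, 151) [0.4775 0.2685 0.2159] [100  14  55]
scene (438, 179) [0.7402 0.2472 0.2409] [115  26  58]
scene (315, 209) [0.4588 0.0205 0.1533] [135   9  55]
scene (379, 242) [ 0.6959 -0.018   0.1897] [114   8 157]
```

```bash
python3 - <<'E'
import cv2
t=cv2.imread("pics/top0.png")[130:330,130:330]; cv2.imwrite("pics/tb.png",cv2.resize(t,None,fx=3,fy=3,interpolation=2))
t=cv2.imread("pics/scene0.png")[140:280,270:450]; cv2.imwrite("pics/sb.png",cv2.resize(t,None,fx=4,fy=4,interpolation=2))
E
```

```text
(no output)
```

View pics/tb.png

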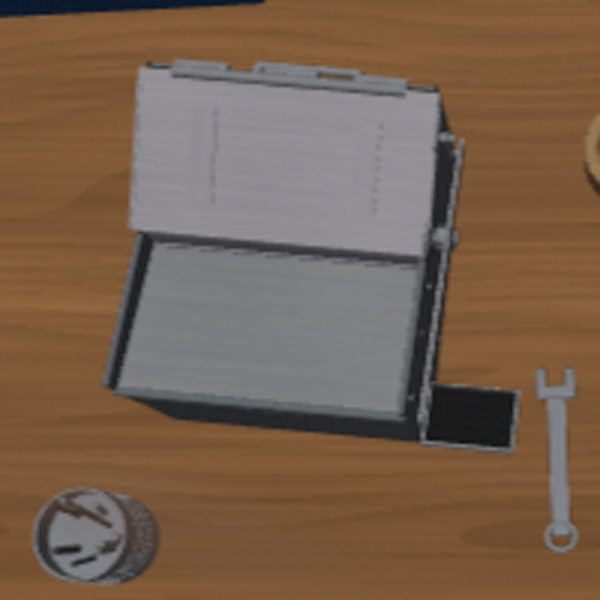

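View pics/sb.png

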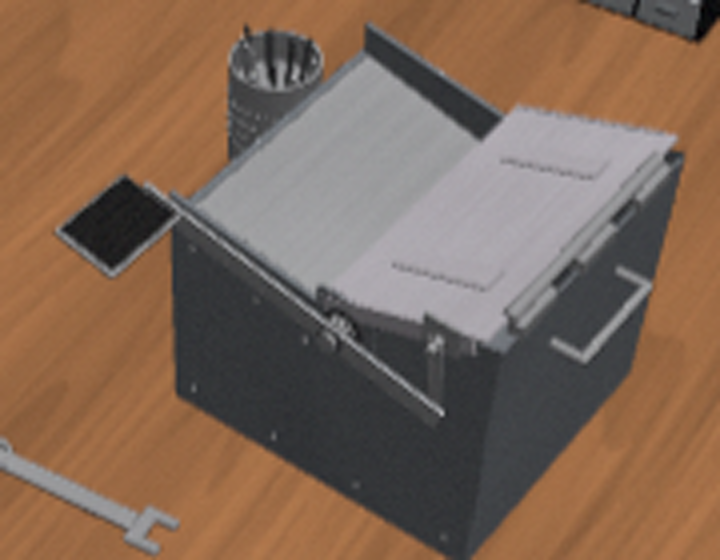

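```bash
python3 - <<'E'
from h import *
np.set_printoptions(precision=4,suppress=True)
Q=[];L=[];PD=[]
for n,poly,lp,pd in [("top",[(177,215),(268,219),(263,264),(172,256)],[(180,158),(273,165),(266,212),(178,204)],[(276,262),(298,263),(297,276),(274,274)]),
          ("scene",[(363,158),(385,173),(351,206),(326,190)],[(402,172),(432,178),(400,218),(362,207)],[(301,187),(312,193),(298,205),(288,197)])]:
    z=np.load(n+"0.npz"); P=cloud(n,z['d'])
    for pl,S in ((poly,Q),(lp,L),(pd,PD)):
        m=np.zeros((480,640),np.uint8); cv2.fillPoly(m,[np.array(pl)],1)
        q=P[(m>0)&(z['d']>0)]; q=q[(q[:,2]>.14)&(q[:,2]<.3)]; S.append(q)
        A=np.c_[q[:,:2],np.ones(len(q))]; k=np.linalg.lstsq(A,q[:,2],rcond=None)[0]
        r=q[:,2]-A@k; g=abs(r)<.006; k=np.linalg.lstsq(A[g],q[g,2],rcond=None)[0]
        print(n,len(q),g.sum(),"plane",k,"slope",np.degrees(np.arctan(np.hypot(*k[:2]))),"az up",np.degrees(np.arctan2(k[1],k[0])),"rms",r[g].std(),"mean",q[g].mean(0))
    # heightmap of all points in the bin region
    g=(P[...,2]>.03)&(P[...,0]>.35)&(P[...,0]<.85)&(P[...,1]>-.12)&(P[...,1]<.33)
    np.save(n+"_bin.npy",P[g])
img=np.full((480,640,3),0,np.uint8)
for n,c in (("top",0),("scene",2)):
    B=np.load(n+"_bin.npy")
    for x,y,zz in B: 
        u=int((.35-y)*1200);v=int((.8-x)*1000)
        u=int((.33-y)*1250);v=int((.82-x)*1000)
        if 0<=u<640 and 0<=v<480: cv2.circle(img,(u,v),1,(255*(c==0),int(min(255,zz*900)),255*(c==2)),-1)
cv2.imwrite("pics/map.png",img)
E
```

```text
top 4059 3963 plane [-0.2847  0.0248  0.333 ] slope 15.948295736035048 az up 175.0287934108844 rms 0.0022845494642012684 mean [0.5292 0.1421 0.1859]
top 4359 4231 plane [ 0.3072 -0.026   0.0374] slope 17.132309272766843 az up -4.83153021848396 rms 0.002474700252707475 mean [0.6598 0.1289 0.2367]
top 320 317 plane [-0.2684 -0.0009  0.3687] slope 15.02183631437686 az up -179.8068499445071 rms 0.002097450948802698 mean [ 0.4431 -0.0347  0.2498]
scene 1365 1349 plane [-0.2755  0.0223  0.3276] slope 15.452620824035666 az up 175.36657058080922 rms 0.0022839018922723433 mean [0.5189 0.1586 0.1882]
scene 1647 1646 plane [ 0.3124 -0.0294  0.034 ] slope 17.4190796087685 az up -5.380019472043431 rms 0.001873015909556793 mean [0.6734 0.1263 0.2406]
scene 233 232 plane [-0.215  -0.0083  0.3438] slope 12.141197697849954 az up -177.79738025183258 rms 0.0022105907639115075 mean [ 0.4471 -0.0357  0.2479]
```

View pics/map.png

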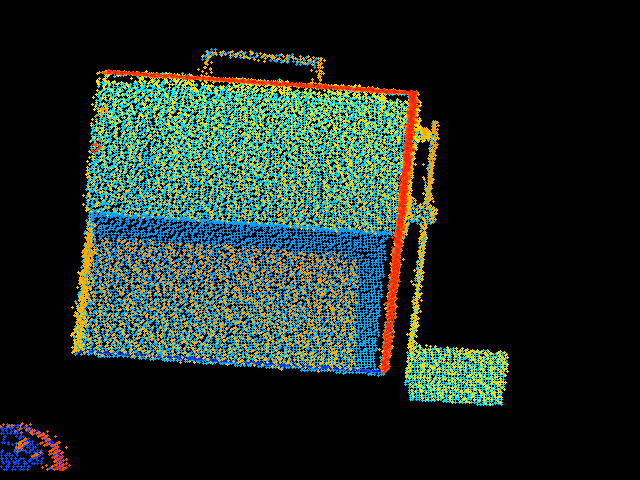

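```bash
cat >> h.py <<'E'
from scipy.spatial.transform import Rotation as R
def Rd(yaw):  # tool down, tool y (jaw) at world azimuth yaw
    a=np.radians(yaw); y=np.array([np.cos(a),np.sin(a),0]); z=np.array([0,0,-1.]); return np.c_[np.cross(y,z),y,z]
def to(p,yaw,p0=None,R0=None,show=True):
    s=bot.read_state(); p0=s['position'] if p0 is None else np.array(p0); R0=s['tcp_rot'] if R0 is None else R0
    dp=R0.T@(np.array(p)-p0)*1000; t=R.from_matrix(R0.T@Rd(yaw)).as_rotvec(degrees=True)
    print("dp",dp.round(1),"turn",t.round(1),"n",np.linalg.norm(dp)/50,np.linalg.norm(t)/8.59)
def st():
    s=bot.read_state(); print(round(s['time_s'],2),s['position'].round(4),"yaw",round(float(np.degrees(np.arctan2(s['tcp_rot'][1,1],s['tcp_rot'][0,1]))),2),"tilt",s['tcp_rot'][:,2].round(3),"F",s['force'].round(2),"open",round(s['opening'],3))
E
python3 -c "
from h import *
to([.5,.1,.42],5)"
```

```text
dp [-424.6 -342.2 -186.8] turn [-0.1  0.  62.7] n 11.52867937859926 7.29529327110158
```

>>> jog_arm --rows '[{"dp":[-40,-30,-18],"turn":[0,0,5],"grip":1},{"dp":[-75,-60,-36],"turn":[0,0,11],"grip":1},{"dp":[-110,-90,-54],"turn":[0,0,17],"grip":1},{"dp":[-150,-120,-72],"turn":[0,0,23],"grip":1},{"dp":[-190,-150,-90],"turn":[0,0,29],"grip":1},{"dp":[-230,-183,-110],"turn":[0,0,36],"grip":1},{"dp":[-270,-217,-128],"turn":[0,0,43],"grip":1},{"dp":[-310,-250,-148],"turn":[0,0,50],"grip":1},{"dp":[-350,-283,-168],"turn":[0,0,56],"grip":1},{"dp":[-390,-315,-187],"turn":[0,0,62],"grip":1}]'

```text
time_s: 1.1
position: [0.4628, 0.1657, 0.4087]
tcp_rot: [[-0.094, 0.996, -0.0], [0.996, 0.094, 0.0], [0.0, -0.0, -1.0]]
force: [1.2, 0.1, -0.0]
opening: 1.002
```

```bash
python3 -c "
from h import *
st(); to([.502,-.366,.20],-47.5)"
```

```text
1.1 [0.4628 0.1657 0.4087] yaw 5.42 tilt [-0.  0. -1.] F [ 1.16  0.09 -0.04] open 1.002
dp [-533.   -11.1  208.6] turn [-0.   0.  52.9] n 11.449828313168618 6.160559482936831
```

>>> jog_arm --rows '[{"dp":[-50,-3,0],"turn":[0,0,6],"grip":1},{"dp":[-100,-5,0],"turn":[0,0,12],"grip":1},{"dp":[-147,-8,20],"turn":[0,0,18],"grip":1},{"dp":[-192,-10,42],"turn":[0,0,24],"grip":1},{"dp":[-237,-13,64],"turn":[0,0,30],"grip":1},{"dp":[-282,-16,86],"turn":[0,0,36],"grip":1},{"dp":[-327,-18,108],"turn":[0,0,42],"grip":1},{"dp":[-372,-20,130],"turn":[0,0,48],"grip":1},{"dp":[-417,-22,152],"turn":[0,0,53],"grip":1},{"dp":[-460,-24,174],"turn":[0,0,53],"grip":1}]'

```text
time_s: 2.1
position: [0.4838, -0.294, 0.2332]
tcp_rot: [[0.737, 0.676, -0.0], [0.676, -0.737, 0.0], [0.0, -0.0, -1.0]]
force: [1.0, 0.1, 1.1]
opening: 1.0
```

>>> jog_arm --rows '[{"dp":[0,0,0],"turn":[0,0,0],"grip":1},{"dp":[0,0,0],"turn":[0,0,0],"grip":1},{"dp":[0,0,0],"turn":[0,0,0],"grip":1}]'

```text
time_s: 2.4
position: [0.484, -0.2911, 0.2346]
tcp_rot: [[0.735, 0.678, -0.0], [0.678, -0.735, 0.001], [0.0, -0.001, -1.0]]
force: [0.2, 0.0, 0.1]
opening: 1.002
```

```bash
python3 -c "
from h import *
st(); to([.502,-.366,.10],-47.8)
p,d=vision.capture('top'); cv2.imwrite('pics/t1.png',p[:,:,::-1])"
```

```text
2.4 [ 0.484  -0.2911  0.2346] yaw -47.3 tilt [-0.     0.001 -1.   ] F [0.15 0.01 0.08] open 1.002
dp [-37.6  67.3 134.5] turn [-0.1 -0.   0.5] n 3.100852084511643 0.05844269278355018
```

View pics/t1.png

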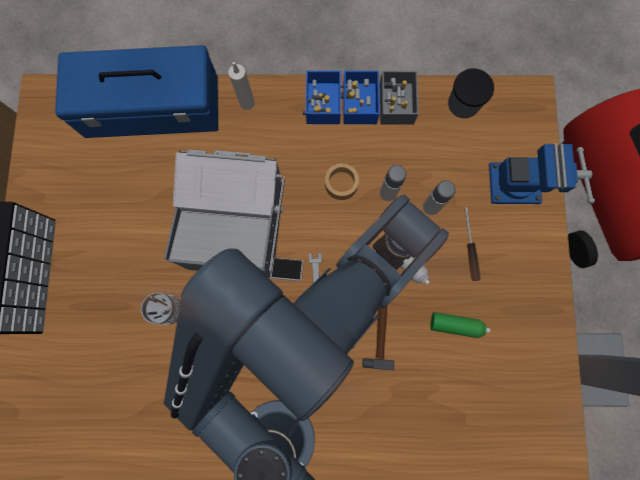

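```bash
python3 - <<'E'
from h import *
for n,bs in {"top":[(380,160,410,205),(422,175,458,220)],"scene":[(305,315,340,375),(262,348,296,405)]}.items():
    z=np.load(n+"0.npz"); P=cloud(n,z['d'])
    for u0,v0,u1,v1 in bs:
        Q=P[v0:v1,u0:u1].reshape(-1,3); Q=Q[(Q[:,2]>.17)&(Q[:,2]<.2)]; print(n,len(Q),Q.min(0).round(3),Q.max(0).round(3),Q.mean(0).round(3))
E
```

```text
top 294 [ 0.684 -0.343  0.171] [ 0.733 -0.295  0.196] [ 0.707 -0.318  0.187]
top 304 [ 0.642 -0.472  0.17 ] [ 0.692 -0.422  0.195] [ 0.665 -0.446  0.187]
scene 354 [ 0.685 -0.345  0.171] [ 0.735 -0.295  0.193] [ 0.713 -0.324  0.186]
scene 405 [ 0.644 -0.473  0.17 ] [ 0.695 -0.425  0.193] [ 0.672 -0.451  0.186]
```

>>> jog_arm --rows '[{"dp":[-15,27,0],"turn":[0,0,0.5],"grip":1},{"dp":[-38,67,20],"turn":[0,0,0.5],"grip":1},{"dp":[-38,67,60],"turn":[0,0,0.5],"grip":1},{"dp":[-38,67,100],"turn":[0,0,0.5],"grip":1},{"dp":[-38,67,130],"turn":[0,0,0.5],"grip":1},{"dp":[-38,67,130],"turn":[0,0,0.5],"grip":1},{"dp":[-38,67,130],"turn":[0,0,0.5],"grip":1}]'

```text
time_s: 3.15
position: [0.5024, -0.3664, 0.1055]
tcp_rot: [[0.74, 0.672, 0.001], [0.672, -0.74, -0.0], [0.0, 0.001, -1.0]]
force: [-0.4, -0.5, 0.7]
opening: 0.997
```

```bash
python3 -c "
from h import *
st(); to([.502,-.366,.0265],-47.8)
for n in ('top','scene'):
  p,d=vision.capture(n); cv2.imwrite('pics/%s2.png'%n,p[:,:,::-1])
c=cv2.resize(cv2.imread('pics/scene2.png')[260:400,170:350],None,fx=4,fy=4); cv2.imwrite('pics/s2c.png',c)"
```

```text
3.15 [ 0.5024 -0.3664  0.1055] yaw -47.74 tilt [ 0.001 -0.    -1.   ] F [-0.4  -0.52  0.68] open 0.997
dp [-0.  -0.7 79. ] turn [ 0.  -0.   0.1] n 1.5797036711706187 0.008613003404928286
```

View pics/s2c.png

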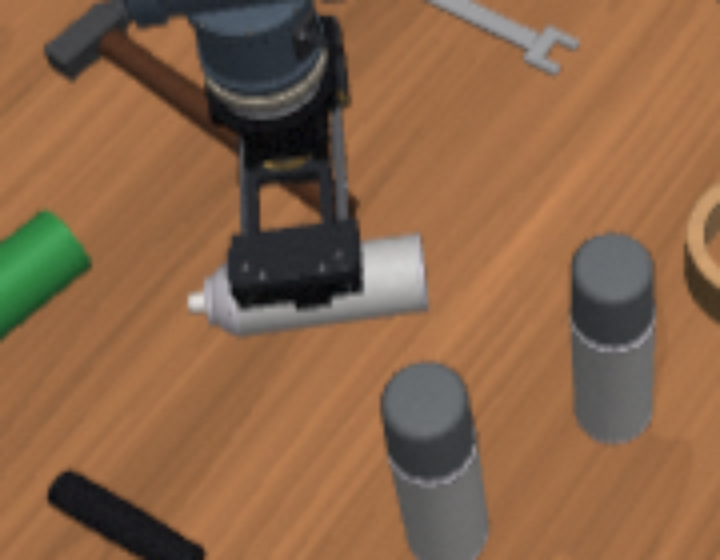

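The gripper is over the can and its jaws are square to it. Next I go down and grip.

>>> jog_arm --rows '[{"dp":[0,0,30],"turn":[0,0,0],"grip":1},{"dp":[0,0,55],"turn":[0,0,0],"grip":1},{"dp":[0,0,70],"turn":[0,0,0],"grip":1},{"dp":[0,0,79],"turn":[0,0,0],"grip":1},{"dp":[0,0,79],"turn":[0,0,0],"grip":1},{"dp":[0,0,79],"turn":[0,0,0],"grip":0.5},{"dp":[0,0,79],"turn":[0,0,0],"grip":0.3},{"dp":[0,0,79],"turn":[0,0,0],"grip":0.3},{"dp":[0,0,79],"turn":[0,0,0],"grip":0.3},{"dp":[0,0,79],"turn":[0,0,0],"grip":0.3}]'

```text
time_s: 4.25
position: [0.5017, -0.3673, 0.0257]
tcp_rot: [[0.741, 0.671, 0.0], [0.671, -0.741, -0.0], [0.0, 0.0, -1.0]]
force: [-0.9, 0.3, -0.0]
opening: 0.63
```

>>> jog_arm --rows '[{"dp":[0,0,0],"turn":[0,0,0],"grip":0.3},{"dp":[0,0,-15],"turn":[0,0,0],"grip":0.3},{"dp":[0,0,-45],"turn":[0,0,0],"grip":0.3},{"dp":[0,0,-85],"turn":[0,0,0],"grip":0.3},{"dp":[0,0,-130],"turn":[0,0,0],"grip":0.3},{"dp":[0,0,-175],"turn":[0,0,0],"grip":0.3},{"dp":[0,0,-220],"turn":[0,0,0],"grip":0.3},{"dp":[0,0,-255],"turn":[0,0,0],"grip":0.3},{"dp":[0,0,-280],"turn":[0,0,0],"grip":0.3},{"dp":[0,0,-280],"turn":[0,0,0],"grip":0.3}]'

```text
time_s: 5.25
position: [0.5032, -0.3686, 0.3112]
tcp_rot: [[0.741, 0.671, 0.007], [0.671, -0.741, -0.008], [0.0, 0.011, -1.0]]
force: [0.5, 0.5, -0.1]
opening: 0.603
```

```bash
python3 -c "
from h import *
st(); to([.532,.1397,.32],-5)
for n in ('top','scene'):
  p,d=vision.capture(n); cv2.imwrite('pics/%s3.png'%n,p[:,:,::-1])
"
```

```text
5.25 [ 0.5032 -0.3686  0.3112] yaw -47.82 tilt [ 0.007 -0.008 -1.   ] F [ 0.5   0.5  -0.12] open 0.603
dp [ 362.6 -357.3  -12.5] turn [  0.6   0.2 -42.8] n 10.184258265593487 4.985806783178242
```

View pics/scene3.png

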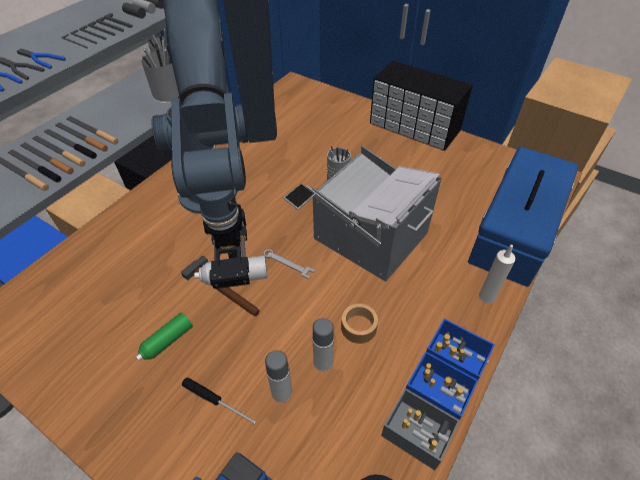

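The can (232,270) is held level. Next I carry it over the tray.

>>> jog_arm --rows '[{"dp":[20,-20,-10],"turn":[0,0,-2],"grip":0.3},{"dp":[50,-50,-12],"turn":[0,0,-6],"grip":0.3},{"dp":[83,-82,-12],"turn":[0,0,-11],"grip":0.3},{"dp":[118,-116,-12],"turn":[0,0,-16],"grip":0.3},{"dp":[153,-150,-12],"turn":[0,0,-21],"grip":0.3},{"dp":[188,-185,-12],"turn":[0,0,-26],"grip":0.3},{"dp":[223,-220,-12],"turn":[0,0,-31],"grip":0.3},{"dp":[258,-255,-12],"turn":[0,0,-36],"grip":0.3},{"dp":[290,-287,-12],"turn":[0,0,-40],"grip":0.3},{"dp":[315,-312,-12],"turn":[0,0,-43],"grip":0.3}]'

```text
time_s: 6.35
position: [0.5238, 0.0782, 0.3152]
tcp_rot: [[0.08, 0.997, -0.005], [0.997, -0.08, 0.001], [0.0, -0.005, -1.0]]
force: [-0.1, -0.3, -1.4]
opening: 0.603
```

>>> jog_arm --rows '[{"dp":[0,0,0],"turn":[0,0,0],"grip":0.3},{"dp":[0,0,0],"turn":[0,0,0],"grip":0.3},{"dp":[0,0,0],"turn":[0,0,0],"grip":0.3}]'

```text
time_s: 6.65
position: [0.5251, 0.0747, 0.3162]
tcp_rot: [[0.085, 0.996, -0.003], [0.996, -0.085, -0.0], [-0.001, -0.003, -1.0]]
force: [-0.9, -0.5, -0.5]
opening: 0.605
```

```bash
python3 -c "
from h import *
st(); to([.532,.1397,.30],-5)"
```

```text
6.65 [0.5251 0.0747 0.3162] yaw -4.9 tilt [-0.003 -0.    -1.   ] F [-0.87 -0.46 -0.51] open 0.605
dp [65.4  1.4 16.1] turn [-0.2  0.   0.1] n 1.3476123838044418 0.021823056961214657
```

>>> jog_arm --rows '[{"dp":[30,0,0],"turn":[0,0,0],"grip":0.3},{"dp":[55,1,10],"turn":[0,0,0],"grip":0.3},{"dp":[65,1,25],"turn":[0,0,0],"grip":0.3},{"dp":[65,1,40],"turn":[0,0,0],"grip":0.3},{"dp":[65,1,55],"turn":[0,0,0],"grip":0.3},{"dp":[65,1,63],"turn":[0,0,0],"grip":0.3},{"dp":[65,1,63],"turn":[0,0,0],"grip":0.3},{"dp":[65,1,63],"turn":[0,0,0],"grip":0.3}]'

```text
time_s: 7.45
position: [0.5326, 0.1393, 0.2546]
tcp_rot: [[0.086, 0.996, 0.0], [0.996, -0.086, -0.0], [-0.0, 0.0, -1.0]]
force: [0.4, 0.3, -0.5]
opening: 0.599
```

```bash
python3 -c "
from h import *
st(); to([.5322,.1397,.2145],-5)
p,d=vision.capture('scene')
cv2.imwrite('pics/s4.png',cv2.resize(p[110:290,260:460,::-1],None,fx=3.3,fy=3.3))
"
```

```text
7.45 [0.5326 0.1393 0.2546] yaw -4.92 tilt [ 0. -0. -1.] F [ 0.36  0.25 -0.54] open 0.599
dp [ 0.3 -0.5 40.1] turn [0.  0.  0.1] n 0.8024384884945803 0.009403967092173116
```

View pics/s4.png

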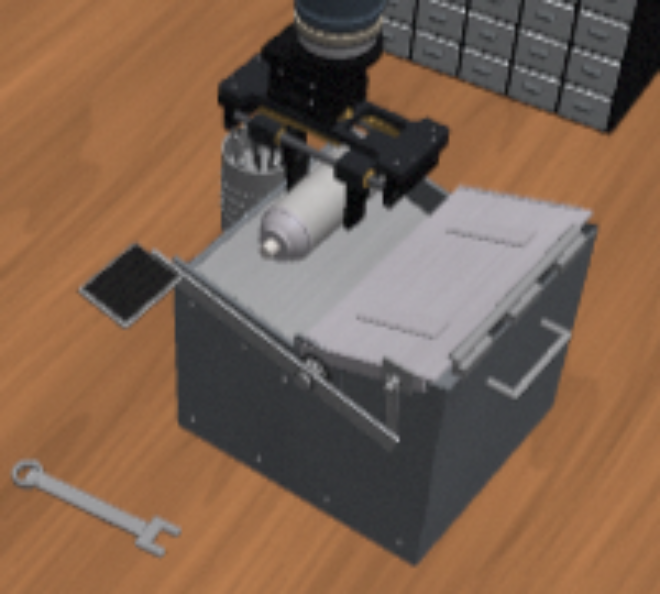

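The can's button end (280,240 in this crop) lies between the cheeks, with room on both sides. Now I lower it gently.

>>> jog_arm --rows '[{"dp":[0,0,15],"turn":[0,0,0],"grip":0.3},{"dp":[0,0,27],"turn":[0,0,0],"grip":0.3},{"dp":[0,0,34],"turn":[0,0,0],"grip":0.3},{"dp":[0,0,38],"turn":[0,0,0],"grip":0.3},{"dp":[0,0,39],"turn":[0,0,0],"grip":0.3},{"dp":[0,0,39],"turn":[0,0,0],"grip":0.3},{"dp":[0,0,39],"turn":[0,0,0],"grip":0.3}]'

```text
time_s: 8.2
position: [0.5325, 0.1402, 0.2158]
tcp_rot: [[0.084, 0.996, 0.001], [0.996, -0.084, 0.0], [0.0, 0.001, -1.0]]
force: [-0.8, 0.0, -0.1]
opening: 0.604
```

```bash
python3 -c "
from h import *
st()"
```

```text
8.2 [0.5325 0.1402 0.2158] yaw -4.83 tilt [ 0.001  0.    -1.   ] F [-0.81  0.04 -0.1 ] open 0.604
```

>>> jog_arm --rows '[{"dp":[0,0,1],"turn":[0,0,0],"grip":0.3},{"dp":[0,0,2],"turn":[0,0,0],"grip":0.3},{"dp":[0,0,2.5],"turn":[0,0,0],"grip":0.3},{"dp":[0,0,2.5],"turn":[0,0,0],"grip":0.3}]'

```text
time_s: 8.6
position: [0.5321, 0.1402, 0.2129]
tcp_rot: [[0.084, 0.996, -0.0], [0.996, -0.084, -0.0], [-0.0, -0.0, -1.0]]
force: [-0.4, -0.9, -0.7]
opening: 0.604
```

>>> jog_arm --rows '[{"dp":[0,0,0],"turn":[0,0,0],"grip":0.65},{"dp":[0,0,0],"turn":[0,0,0],"grip":0.7},{"dp":[0,0,0],"turn":[0,0,0],"grip":0.75},{"dp":[0,0,0],"turn":[0,0,0],"grip":0.8},{"dp":[0,0,0],"turn":[0,0,0],"grip":0.85},{"dp":[0,0,0],"turn":[0,0,0],"grip":0.9},{"dp":[0,0,0],"turn":[0,0,0],"grip":0.9},{"dp":[0,0,0],"turn":[0,0,0],"grip":0.9}]'

```text
time_s: 9.4
position: [0.5322, 0.1402, 0.2129]
tcp_rot: [[0.084, 0.996, 0.0], [0.996, -0.084, -0.0], [-0.0, 0.0, -1.0]]
force: [-0.1, -0.8, 0.2]
opening: 0.893
```

```bash
python3 -c "
from h import *
st()
p,d=vision.capture('scene')
cv2.imwrite('pics/s5.png',cv2.resize(p[110:290,260:460,::-1],None,fx=3.3,fy=3.3))
"
```

```text
9.4 [0.5322 0.1402 0.2129] yaw -4.83 tilt [ 0. -0. -1.] F [-0.14 -0.82  0.23] open 0.893
```

View pics/s5.png

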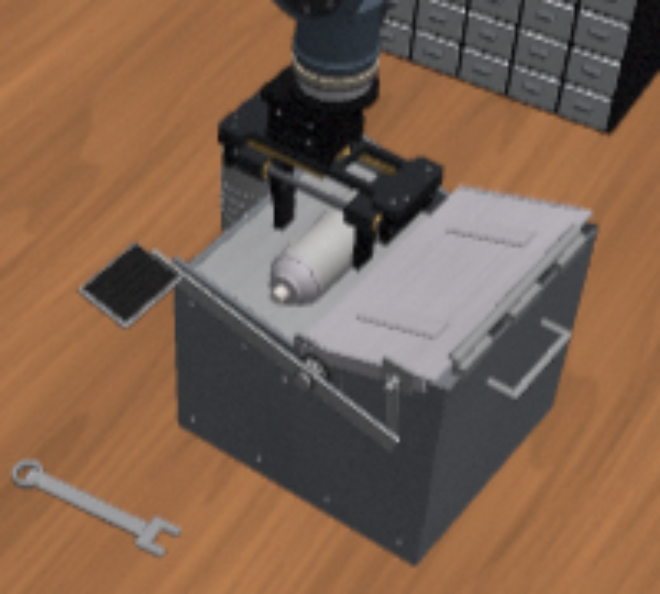

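The can is free of the jaws and leans on the lid-side finger. Now I lift straight up.

>>> jog_arm --rows '[{"dp":[0,0,-6],"turn":[0,0,0],"grip":1},{"dp":[0,0,-12],"turn":[0,0,0],"grip":1},{"dp":[0,0,-20],"turn":[0,0,0],"grip":1},{"dp":[0,0,-30],"turn":[0,0,0],"grip":1},{"dp":[0,0,-45],"turn":[0,0,0],"grip":1},{"dp":[0,0,-65],"turn":[0,0,0],"grip":1},{"dp":[0,0,-90],"turn":[0,0,0],"grip":1},{"dp":[0,0,-110],"turn":[0,0,0],"grip":1},{"dp":[0,0,-120],"turn":[0,0,0],"grip":1},{"dp":[0,0,-120],"turn":[0,0,0],"grip":1}]'

```text
time_s: 10.45
position: [0.533, 0.1403, 0.3349]
tcp_rot: [[0.084, 0.996, 0.004], [0.996, -0.084, 0.0], [0.001, 0.004, -1.0]]
force: [0.5, 0.6, 0.8]
opening: 0.998
```

```bash
python3 -c "
from h import *
st(); to([.4437,-.036,.33],-5)
p,d=vision.capture('scene')
cv2.imwrite('pics/s6.png',cv2.resize(p[110:290,260:460,::-1],None,fx=3.3,fy=3.3))
P=cloud('scene',d)
for u,v in [(int(260+x/3.3),int(110+y/3.3)) for x,y in [(310,300),(330,280),(350,260)]]: print(u,v,P[v,u],p[v,u])
"
```

```text
10.45 [0.533  0.1403 0.3349] yaw -4.83 tilt [ 0.004  0.    -1.   ] F [0.51 0.62 0.77] open 0.998
dp [-183.2  -74.1    4.5] turn [ 0.2 -0.   0.2] n 3.952972828952791 0.03395058203182443
353 200 [0.56579829 0.05906386 0.21661747] [115 113 116]
360 194 [0.57358932 0.08465833 0.22392997] [191 188 187]
366 188 [0.57659046 0.11379541 0.2262569 ] [195 194 192]
```

View pics/s6.png

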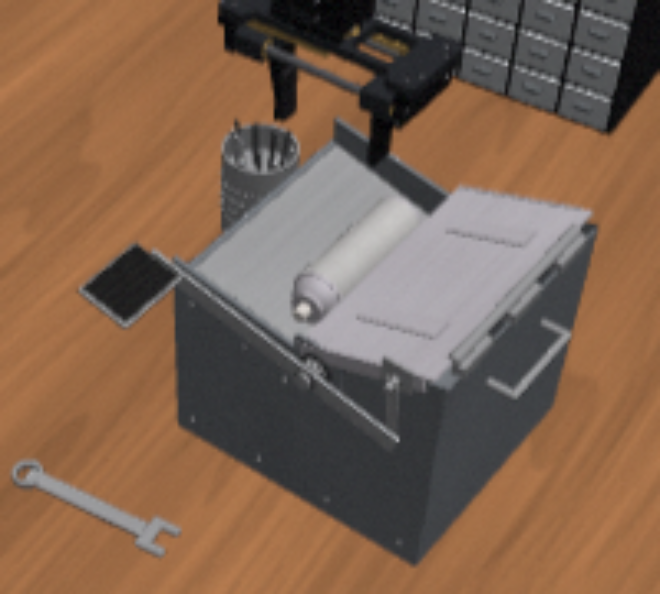

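The can lies across the tray against the shut lid. Next I go over the paddle with the fingers closed.

>>> jog_arm --rows '[{"dp":[-30,-12,0],"turn":[0,0,0],"grip":0.5},{"dp":[-70,-28,0],"turn":[0,0,0],"grip":0},{"dp":[-115,-46,0],"turn":[0,0,0],"grip":0},{"dp":[-155,-63,0],"turn":[0,0,0],"grip":0},{"dp":[-183,-74,5],"turn":[0,0,0],"grip":0},{"dp":[-183,-74,5],"turn":[0,0,0],"grip":0},{"dp":[-183,-74,20],"turn":[0,0,0],"grip":0},{"dp":[-183,-74,40],"turn":[0,0,0],"grip":0},{"dp":[-183,-74,55],"turn":[0,0,0],"grip":0},{"dp":[-183,-74,55],"turn":[0,0,0],"grip":0}]'

```text
time_s: 11.5
position: [0.4414, -0.0346, 0.2754]
tcp_rot: [[0.084, 0.996, -0.006], [0.996, -0.084, 0.003], [0.002, -0.006, -1.0]]
force: [-0.5, -0.4, 0.4]
opening: 0.171
```

```bash
python3 -c "
from h import *
st(); to([.445,-.036,.259],-5)
p,d=vision.capture('scene')
cv2.imwrite('pics/s7.png',cv2.resize(p[110:290,240:440,::-1],None,fx=3.3,fy=3.3))
"
```

```text
11.5 [ 0.4414 -0.0346  0.2754] yaw -4.81 tilt [-0.006  0.003 -1.   ] F [-0.48 -0.4   0.38] open 0.171
dp [-1.1  3.8 16.4] turn [-0.4 -0.1  0.2] n 0.33786095930778914 0.05019965767471637
```

View pics/s7.png

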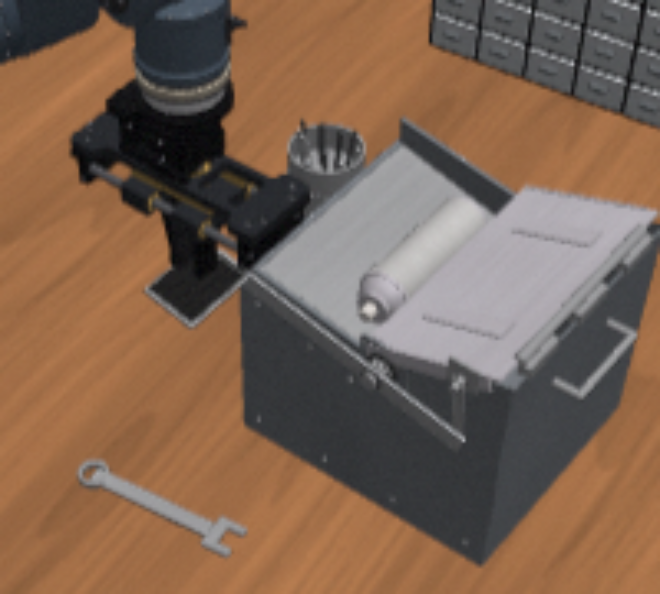

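>>> jog_arm --rows '[{"dp":[0,3,8],"turn":[0,0,0],"grip":0},{"dp":[0,3,14],"turn":[0,0,0],"grip":0},{"dp":[0,3,18],"turn":[0,0,0],"grip":0},{"dp":[0,3,22],"turn":[0,0,0],"grip":0},{"dp":[0,3,26],"turn":[0,0,0],"grip":0},{"dp":[0,3,30],"turn":[0,0,0],"grip":0}]'

```text
time_s: 12.15
position: [0.4445, -0.0359, 0.2486]
tcp_rot: [[0.084, 0.996, -0.003], [0.996, -0.084, 0.0], [0.0, -0.003, -1.0]]
force: [-5.3, 0.8, 10.1]
opening: 0.006
```

```bash
python3 -c "
from h import *
st()"
```

```text
12.15 [ 0.4445 -0.0359  0.2486] yaw -4.81 tilt [-0.003  0.    -1.   ] F [-5.32  0.77 10.08] open 0.006
```

>>> jog_arm --rows '[{"dp":[0,0,6],"turn":[0,0,0],"grip":0},{"dp":[0,0,12],"turn":[0,0,0],"grip":0},{"dp":[0,0,18],"turn":[0,0,0],"grip":0},{"dp":[0,0,24],"turn":[0,0,0],"grip":0},{"dp":[0,0,30],"turn":[0,0,0],"grip":0},{"dp":[0,0,36],"turn":[0,0,0],"grip":0},{"dp":[0,0,42],"turn":[0,0,0],"grip":0},{"dp":[0,0,48],"turn":[0,0,0],"grip":0},{"dp":[0,0,52],"turn":[0,0,0],"grip":0},{"dp":[0,0,52],"turn":[0,0,0],"grip":0}]'

```text
time_s: 13.15
position: [0.4434, -0.0357, 0.196]
tcp_rot: [[0.084, 0.996, -0.006], [0.996, -0.084, 0.001], [0.0, -0.006, -1.0]]
force: [-5.3, -0.0, 10.1]
opening: 0.004
```

>>> jog_arm --rows '[{"dp":[0,0,2],"turn":[0,0,0],"grip":0},{"dp":[0,0,4],"turn":[0,0,0],"grip":0},{"dp":[0,0,4],"turn":[0,0,0],"grip":0}]'

```text
time_s: 13.45
position: [0.4438, -0.0357, 0.1924]
tcp_rot: [[0.084, 0.996, -0.005], [0.996, -0.084, 0.001], [0.0, -0.005, -1.0]]
force: [-6.0, 0.2, 10.2]
opening: 0.005
```

```bash
python3 -c "
from h import *
st()
p,d=vision.capture('scene')
cv2.imwrite('pics/s8.png',cv2.resize(p[110:290,240:440,::-1],None,fx=3.3,fy=3.3))
"
```

```text
13.45 [ 0.4438 -0.0357  0.1924] yaw -4.81 tilt [-0.005  0.001 -1.   ] F [-5.96  0.16 10.18] open 0.005
```

View pics/s8.png

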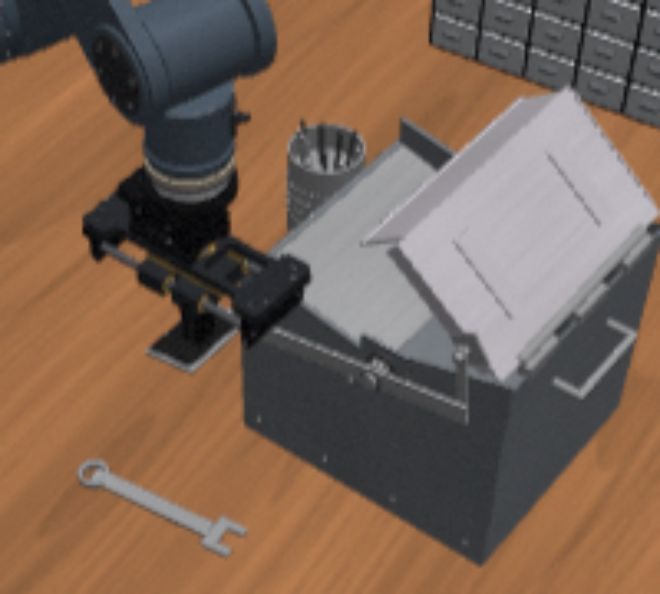

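The lid is raised and the can has gone from the tray. I'll press the last few millimetres to the stop and hold.

>>> jog_arm --rows '[{"dp":[0,0,1],"turn":[0,0,0],"grip":0},{"dp":[0,0,2],"turn":[0,0,0],"grip":0},{"dp":[0,0,3],"turn":[0,0,0],"grip":0},{"dp":[0,0,4],"turn":[0,0,0],"grip":0},{"dp":[0,0,4],"turn":[0,0,0],"grip":0}]'

```text
time_s: 14.0
position: [0.444, -0.0358, 0.1902]
tcp_rot: [[0.083, 0.997, -0.003], [0.997, -0.083, 0.0], [-0.0, -0.003, -1.0]]
force: [-9.7, 1.2, 26.9]
opening: 0.005
```

>>> jog_arm --rows '[{"dp":[0,0,0.5],"turn":[0,0,0],"grip":0},{"dp":[0,0,0.5],"turn":[0,0,0],"grip":0},{"dp":[0,0,0.5],"turn":[0,0,0],"grip":0},{"dp":[0,0,0.5],"turn":[0,0,0],"grip":0},{"dp":[0,0,0.5],"turn":[0,0,0],"grip":0}]'

```text
time_s: 14.5
position: [0.4441, -0.0358, 0.1901]
tcp_rot: [[0.083, 0.997, -0.003], [0.997, -0.083, 0.0], [-0.0, -0.003, -1.0]]
force: [-9.9, 2.1, 27.8]
opening: 0.003
```

```bash
python3 -c "
from h import *
st()
p,d=vision.capture('top')
cv2.imwrite('pics/t9.png',cv2.resize(p[130:300,130:330,::-1],None,fx=3.3,fy=3.3))
P=cloud('top',d); m=np.zeros((480,640),bool); m[140:215,165:290]=1; q=P[m]; print(q[:,2].max())
"
```

```text
14.5 [ 0.4441 -0.0358  0.1901] yaw -4.78 tilt [-0.003  0.    -1.   ] F [-9.95  2.06 27.76] open 0.003
1.4392187228258078
```

View pics/t9.png

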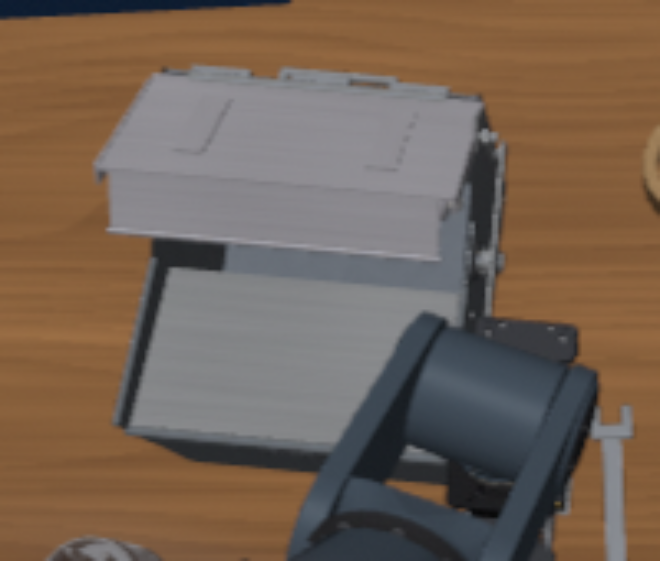

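The stop is reached at 28 N and the tray is empty. Now I ease the lever up slowly.

>>> jog_arm --rows '[{"dp":[0,0,-2],"turn":[0,0,0],"grip":0},{"dp":[0,0,-5],"turn":[0,0,0],"grip":0},{"dp":[0,0,-8],"turn":[0,0,0],"grip":0},{"dp":[0,0,-11],"turn":[0,0,0],"grip":0},{"dp":[0,0,-14],"turn":[0,0,0],"grip":0},{"dp":[0,0,-17],"turn":[0,0,0],"grip":0},{"dp":[0,0,-20],"turn":[0,0,0],"grip":0},{"dp":[0,0,-23],"turn":[0,0,0],"grip":0},{"dp":[0,0,-26],"turn":[0,0,0],"grip":0},{"dp":[0,0,-29],"turn":[0,0,0],"grip":0}]'

```text
time_s: 15.55
position: [0.4427, -0.0356, 0.2169]
tcp_rot: [[0.083, 0.996, -0.007], [0.997, -0.083, 0.001], [0.0, -0.007, -1.0]]
force: [-7.8, -0.4, 10.5]
opening: 0.007
```

>>> jog_arm --rows '[{"dp":[0,0,-3],"turn":[0,0,0],"grip":0},{"dp":[0,0,-6],"turn":[0,0,0],"grip":0},{"dp":[0,0,-9],"turn":[0,0,0],"grip":0},{"dp":[0,0,-12],"turn":[0,0,0],"grip":0},{"dp":[0,0,-15],"turn":[0,0,0],"grip":0},{"dp":[0,0,-18],"turn":[0,0,0],"grip":0},{"dp":[0,0,-21],"turn":[0,0,0],"grip":0},{"dp":[0,0,-24],"turn":[0,0,0],"grip":0},{"dp":[0,0,-26],"turn":[0,0,0],"grip":0},{"dp":[0,0,-28],"turn":[0,0,0],"grip":0}]'

```text
time_s: 16.55
position: [0.4462, -0.036, 0.2457]
tcp_rot: [[0.085, 0.996, 0.001], [0.996, -0.085, 0.0], [0.0, 0.001, -1.0]]
force: [-1.8, 2.0, 7.8]
opening: 0.005
```

>>> jog_arm --rows '[{"dp":[0,0,-1.5],"turn":[0,0,0],"grip":0},{"dp":[0,0,-3],"turn":[0,0,0],"grip":0},{"dp":[0,0,-4.5],"turn":[0,0,0],"grip":0},{"dp":[0,0,-6],"turn":[0,0,0],"grip":0},{"dp":[0,0,-7.5],"turn":[0,0,0],"grip":0},{"dp":[0,0,-9],"turn":[0,0,0],"grip":0},{"dp":[0,0,-10.5],"turn":[0,0,0],"grip":0},{"dp":[0,0,-12],"turn":[0,0,0],"grip":0},{"dp":[0,0,-13.5],"turn":[0,0,0],"grip":0},{"dp":[0,0,-15],"turn":[0,0,0],"grip":0}]'

```text
time_s: 17.55
position: [0.4458, -0.0362, 0.2595]
tcp_rot: [[0.084, 0.996, -0.0], [0.996, -0.084, -0.0], [-0.0, -0.0, -1.0]]
force: [-0.4, -0.2, -0.1]
opening: 0.0
```

>>> jog_arm --rows '[{"dp":[0,0,-2],"turn":[0,0,0],"grip":0},{"dp":[0,0,-4],"turn":[0,0,0],"grip":0},{"dp":[0,0,-6],"turn":[0,0,0],"grip":0},{"dp":[0,0,-10],"turn":[0,0,0],"grip":0},{"dp":[0,0,-15],"turn":[0,0,0],"grip":0},{"dp":[0,0,-25],"turn":[0,0,0],"grip":0},{"dp":[0,0,-45],"turn":[0,0,0],"grip":0},{"dp":[0,0,-75],"turn":[0,0,0],"grip":0},{"dp":[0,0,-100],"turn":[0,0,0],"grip":0},{"dp":[0,0,-100],"turn":[0,0,0],"grip":0}]'

```text
time_s: 18.55
position: [0.4482, -0.0368, 0.3636]
tcp_rot: [[0.084, 0.996, 0.009], [0.996, -0.084, -0.003], [-0.002, 0.009, -1.0]]
force: [-0.4, -0.3, -0.0]
opening: 0.007
```

```bash
python3 -c "
from h import *
st()
p,d=vision.capture('scene')
cv2.imwrite('pics/s10.png',p[...,::-1])
P=cloud('scene',d); m=np.zeros((480,640),np.uint8); cv2.fillPoly(m,[np.array([(402,172),(432,178),(400,218),(362,207)])],1); q=P[m>0]; q=q[q[:,2]<.4]
A=np.c_[q[:,:2],np.ones(len(q))]; k=np.linalg.lstsq(A,q[:,2],rcond=None)[0]; print('lid plane',k,np.degrees(np.arctan(np.hypot(*k[:2]))))
"
```

```text
18.55 [ 0.4482 -0.0368  0.3636] yaw -4.82 tilt [ 0.009 -0.003 -1.   ] F [-0.36 -0.31 -0.05] open 0.007
lid plane [ 0.31539772 -0.0295696   0.03202306] 17.57720266614475
```

View pics/s10.png

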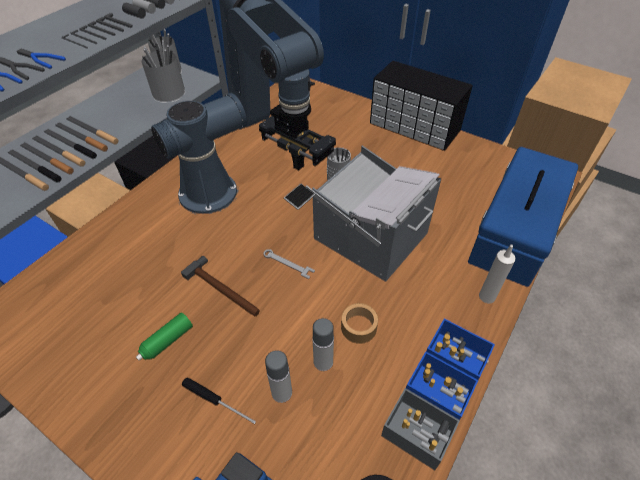

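The lid is shut: its plane is at 17.6° against 17.4° before. The tray is empty, the other things are in place and the robot is clear.

```bash
python3 -c "
from h import *
print(bot.hand_in()); st()"
```

```text
the job is handed in; nothing more can be done
None
the job is handed in; nothing more can be done
```

The white can is in the bin with the lid shut, and I handed the job in at about 18.6 s; no verdict was reported.

- **What I did:** I gripped the can and laid it crosswise in the tray, and it rolled against the closed lid. I pressed the lever to its stop (wrist force about 28 N), held it until the can had gone, then eased it up over about 3 s.
- **Last checks:** The lid plane measured 17.6° against 17.4° at the start, so it is shut. The tray was empty, the wrist force was near zero, and the gripper was about 10 cm clear of the paddle. In the last scene picture the other things look unmoved.
- **Not measured:**
  - **Can:** I did not see it on the bin floor. I inferred the drop from its leaving the tray while the lid was up.
  - **Lid:** I judged the closing speed only from the hand's slow rise.

None of the checks failed or disagreed.

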